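# Clamp a tea caddy in its sloping stand and draw off the tight deep lid

## Task

Open the tea caddy that leans in its sloping stand: first slide the stand's steel keeper fully home over the caddy's foot so that the caddy is held down, then draw the tight lid straight off along the caddy's leaning axis. Set the lid down gently on a free part of the chopping board, flat and open side down as it sat on the caddy, without dropping it; leave the caddy seated in the stand with the keeper home, and do not disturb the other things.

Things in the scene. Friction and masses are not known exactly. Their poses are not given: they have to be found in the camera images.
- stand: fixed wooden stand, local y -56 to +190 mm, 120 mm deep. Origin on the worktop under the caddy's seat, z up, +x away from the robot at yaw 0. Its deck passes 45 mm above the origin and slopes 28 deg (0.489 rad): deck normal (-0.469, 0, 0.883), up-slope (0.883, 0, 0.469) in its frame. On the +y half two guide rails along y rise 22 mm above the deck, 43 to 60 mm up- and down-slope of its middle line
- keeper (a joint): steel fork sliding on the deck along the stand's local -y, toward the caddy: 0 = open, 0.075 m = fully home (hard stop), when its two prongs lie either side of the caddy's body, 2 mm above the foot plate. Starts at 0 to 0.012. Stiff: needs about 3 N, stays where it is left
- keeper_grip (a point): point on the keeper's dark wooden upright grip (moves with the keeper; axes as the stand's). The grip is a block square to the deck, 36 mm along the slope, 16 mm along local y, standing 18 to 68 mm above the deck; this point is 48 mm above the deck, all along the deck's normal. Fully home it is 95 mm from the caddy's axis
- caddy: loose metal tea caddy, about 0.3 to 0.45 kg, in the stand's shallow tray. Origin at the centre of its underside, z along its axis (the deck's normal), x up-slope. Dark wooden foot plate 100 (x) x 72 x 10 mm; square body 62 x 62 mm from 10 to 50 mm up; above, inside the lid, a 54 x 54 mm neck from 50 to 106 mm with spring pads at 94 mm. Without the keeper it comes up with the lid
- lid_mid (a point): centre of the lid, half-way up; z toward its closed top, axes as the caddy's while on it. Plain metal square cap 62 x 62 mm, 62 mm tall, walls 2.5 mm, open below, 0.09 kg, rigid. On the caddy it spans 50 to 112 mm above the caddy's origin (centre 81). It is held by friction, about 7 to 11 N for 44 mm of travel, and is clear of the neck after 56 mm
- board: fixed wooden chopping board lying on the worktop, 230 (local x) x 340 (local y) x 22 mm, origin at the centre of its underside, top 22 mm above it; local +y points roughly toward the robot (-x)
- tin: bystander: food tin, diameter 57, height 72 mm, standing on the far end of the board (local -y); origin at the centre of its underside
- salt: bystander: salt shaker, diameter 44, height 90 mm, on the worktop; origin at the centre of its underside
- glass: bystander: glass tumbler, diameter 81, height 93 mm, on the worktop; origin at the centre of its underside
- lid: the same lid; origin at the centre of its open lower rim, 31 mm below lid_mid

How it is judged:
On the way, in this order (a step that is already met when the one before it is completed fails the run):
1. the keeper is home over the caddy's foot, the lid still on (value of joint keeper above 0.065 m and z of lid_mid in the frame of caddy below 0.09 m), for 0.2 s.
2. the lid is drawn clear of the neck while the keeper holds the caddy down (distance between lid_mid and caddy above 0.142 m and value of joint keeper above 0.06 m and distance of caddy from where it was at the start of the episode below 0.015 m), for 0.1 s.
At the end, for the whole second after the job is handed in: the lid rests still on the chopping board, open side down and level (within 0.1 rad), wholly on the board (its centre within 86 mm of the board's middle across and 141 mm along); the keeper is at 0.060 m or more; the caddy is within 15 mm of where it started in the stand (x of lid_mid in the frame of board between -0.086 and 0.086 m and y of lid_mid in the frame of board between -0.141 and 0.141 m and z of lid_mid in the frame of board between 0.046 and 0.058 m and z of lid in the frame of board below 0.03 m and angle between lid_mid's own z axis and vertical below 0.1 rad and linear speed of lid below 0.02 m/s and value of joint keeper above 0.06 m and distance of caddy from where it was at the start of the episode below 0.015 m); the robot touches nothing.
It fails at once if the caddy is pulled or pushed out of its seat (15 mm) (distance of caddy from where it was at the start of the episode above 0.015 m).
It fails at once if the lid is dropped (moves at over 0.45 m/s with no finger on it) (linear speed of lid above 0.45 m/s and contact force between the fingers and lid below 0.05 N).
It fails at once if a bystander is shifted by 25 mm or tipped (distance of any of tin, salt, glass from where it was at the start of the episode above 0.025 m or angle between any of tin, salt, glass's own z axis and vertical above 0.4 rad).
It also fails if it takes over 59 s, if anything falls off the work surface, if the arm or the gripper's body presses on something with over 40 N, if the wrist force passes 120 N, or if a joint passes its speed limit or range.

## Robot

A 6-joint arm with a two-finger parallel gripper is mounted at the origin on a cart in front of the work surface, level with it; the furniture and walls round the work are solid. World frame = base frame: x ahead of the robot, y to its left, z up, the work surface at z = 0. Lengths are in m, angles in rad, forces in N, time in s.
With the tool pointing down it reaches from about 0.275 to 0.875 m from the base axis. Payload 12.5 kg.
Tool frame: the origin (TCP) lies midway between the tips of the shut fingers; the grasp point (between the pads) lies bot.grasp_offset behind it (bot.grasp_offset is the distance from the TCP to the grasp point, in m); z points along the fingers, y is the line along which they close (so a half turn about z gives the same grasp; the last joint's range is limited). The gripper opens to 85 mm and grips with 20 to 120 N. Pads are 22 mm wide; open, the fingers measure 114 mm over their backs; the gripper's body (76 mm by 85 mm) begins 54 mm behind the grasp point. The pads swing forward as they close: fully open they stand 13 mm farther back than shut.
Start: joints at [-1.328, 0.351, 1.652, -0, 1.139, -0.085], TCP at [0.177, -0.521, 0.231] pointing down, gripper open.
Joint ranges: [-2.75, 2.75], [-0.79, 2.1], [0.01, 2.65], [-1.57, 4.71], [0.07, 3.14], [-2.87, 2.87]. Speed limits (rad/s): [2.22, 2.22, 2.79, 3.14, 3.14, 3.14].

## Interface

Orientations are given as a rotation vector (axis times angle).
In Python, from cell import bot, viewer gives the robot as it stands.
- The arm moves only by the tool apply_moves, never from a script. Its argument "commands" is a list of rows, each a list of 3 entries, a list of its own where there are three numbers: the shift along the tool's x, y, z in cm, then the turn, a rotation vector about the tool's x, y, z in rad, then the finger opening in cm, from 0 to 8.54. In form: [[[x, y, z], [ax, ay, az], claw], ...]. A call has 1 to 12 rows; each row shifts and turns the commanded pose from where the row before left it, along the tool's axes as they then stand; what a row does not reach is not made up. A row lasts 1/12 s, in which the tool goes at most 41.7 mm and 7.16 degrees, less where a joint would pass 70% of its speed; a pose out of reach is approached as far as the arm can. A call with a gripper value outside its range is refused whole. The fingers move at their own pace and stop on an object; "squeeze" is the grip in N (left out, the last holds). Time passes only in rows, so rows that do not move let the fingers close. It gives the time, the measured TCP pose, the force, the opening and the grip force at its end, in the units of the state.
- bot.sense(): the state, without advancing time (a new reading comes with each control period).
- viewer.grab_frame(name): name is "side" or "top" or "wrist"; returns the picture (480x640x3 uint8, blue, green, red); there is no depth.
- viewer.get_calibration(name): a dict with "fx", "fy", "cx", "cy" (pixels), "k1" (the pictures are not rectified: a ray, as slopes to the right and down, at radius r is drawn at 1 + k1 r^2 times it, then the intrinsics apply), "extrinsics" (4x4, takes a point from world to camera coordinates). Camera axes: x right, y up, looking along -z (the intrinsics and any distortion apply to the point x, -y, -z); pixel columns grow to the right and rows downward; lengths in m; the calibration is good to about 2 mm. A picture is of the moment at which its call begins: read the wrist's pose just before it. get_calibration takes no time and is no camera call; for the wrist camera it gives the pose at the moment of the call.
- bot.finish_job(): hands the job in; it is judged then, once.
The state is a dict: "time": time; "qpos": joint angles; "dq": joint speeds; "effort": joint torques, N m; "tool_pos": TCP position; "tcp_rot": TCP orientation; "ft_force": force on the tool from outside, world axes, zero at the start; "ft_torque": the same for the moment, N m; "finger_gap": opening from 0.0 (shut) to 1.0 (fully open); "gripper_force": force on a finger pad.
Only numpy, scipy, OpenCV 4.12 (cv2) and the standard library are available. Lean on these libraries where they do the work, as an engineer would, in place of code of your own. Each camera call takes 0.05 s, during which the arm holds its last target. There are 200 camera calls.

## Working session

There is one attempt and no reset: what is moved stays moved. The work goes in short steps, Python scripts to look and compute and a tool call to move; the robot and the scene stay as the last step left them, time stands still between calls to the robot, and variables do not carry over. Pictures are saved under pics/ and viewed, at most 10 in all, crops included, and the job is handed in when it is done.

Besides the shell and the picture viewer there is one more tool, called after ">>>" by a JSON object that holds its "op" and its "data". apply_moves: Moves the arm, as the interface text tells. Its arguments: {"type":"object","properties":{"commands":{"type":"array"},"squeeze":{"type":"number"}},"required":["commands"]}

```bash
ls; mkdir -p pics; python3 - <<'E'
from cell import bot, viewer
import cv2
print(bot.sense(), bot.grasp_offset)
for n in ("side","top"):
    cv2.imwrite(f"pics/{n}0.png",viewer.grab_frame(n)); print(n,viewer.get_calibration(n))
E
```

```text
pics
{'time': 0.0, 'qpos': array([-1.32760308e+00,  3.51200553e-01,  1.65241186e+00,  1.30544186e-05,
        1.13909768e+00, -8.45921591e-02]), 'dq': array([ 1.12602789e-03, -1.77561345e-04, -1.79915242e-05, -1.78951164e-04,
        1.56097059e-03,  2.85063447e-04]), 'effort': array([-5.66499875e-05, -5.06097221e+01, -2.91403180e+01, -8.29320561e-05,
        4.51221291e-03, -2.32113968e-05]), 'tool_pos': array([ 0.17702417, -0.52039153,  0.23078261]), 'tcp_rot': array([-3.09839561e+00, -5.12391791e-01,  1.20444139e-04]), 'ft_force': array([0.2855225 , 0.86172803, 0.47209204]), 'ft_torque': array([0.00990144, 0.00023774, 0.05460433]), 'gripper_force': 0.0, 'finger_gap': 1.0033622974254368} 0.0187
side {'fx': 472.3797038557395, 'fy': 472.3797038557395, 'cx': 327.60343232943006, 'cy': 238.31505539651943, 'k1': -0.1172947604866376, 'extrinsics': array([[-0.99992808, -0.00872026,  0.00823341,  0.60913806],
       [ 0.01170188, -0.85975623,  0.51057056, -0.06740504],
       [ 0.00262641,  0.51063018,  0.85979644, -0.97528772],
       [ 0.        ,  0.        ,  0.        ,  1.        ]])}
top {'fx': 445.491996487815, 'fy': 445.491996487815, 'cx': 315.15511957687323, 'cy': 235.26523870363366, 'k1': -0.037084451993400505, 'extrinsics': array([[-0.01044007, -0.99980541, -0.01673735,  0.0140277 ],
       [ 0.99631005, -0.01182666,  0.08500834, -0.64373041],
       [-0.08518975, -0.0157881 ,  0.99623965, -0.90951354],
       [ 0.        ,  0.        ,  0.        ,  1.        ]])}
```

View pics/top0.png

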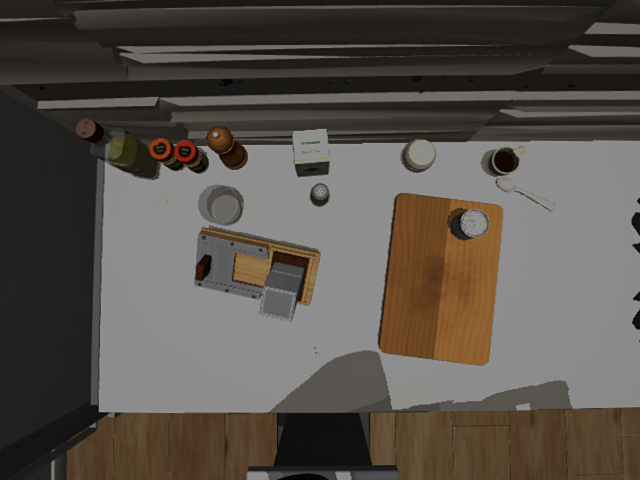

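View pics/side0.png

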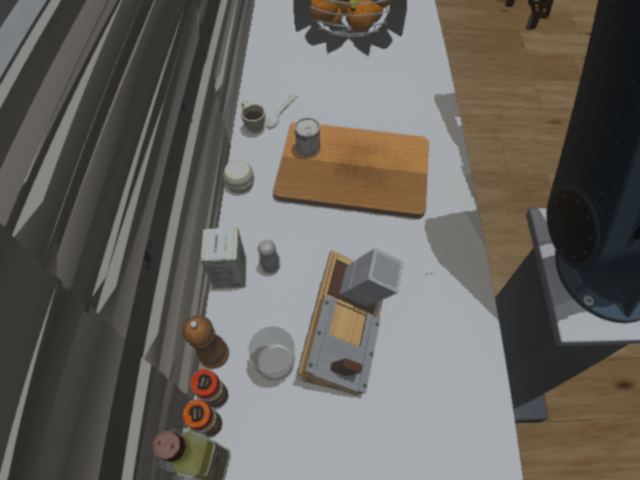

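Top view: the stand is at (195-320, 228-320), the lid's top is near (280,302) and the grip is at (203,268). The board is at (380-503, 193-365) with the tin at (473,222), the glass at (224,205) and the salt at (320,194). I'll zoom in on the stand in both views.

```bash
python3 - <<'E'
import cv2,numpy as np
t=cv2.imread("pics/top0.png")[220:335,188:328]; s=cv2.imread("pics/side0.png")[240:400,290:410]
t,s=[cv2.resize(np.clip(a*1.3,0,255).astype('uint8'),None,fx=3,fy=3,interpolation=cv2.INTER_CUBIC) for a in (t,s)]
c=np.zeros((480,780,3),'uint8'); c[:345,:420]=t; c[:,420:]=s
cv2.imwrite("pics/crop.png",c)
E
```

```text
(no output)
```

View pics/crop.png

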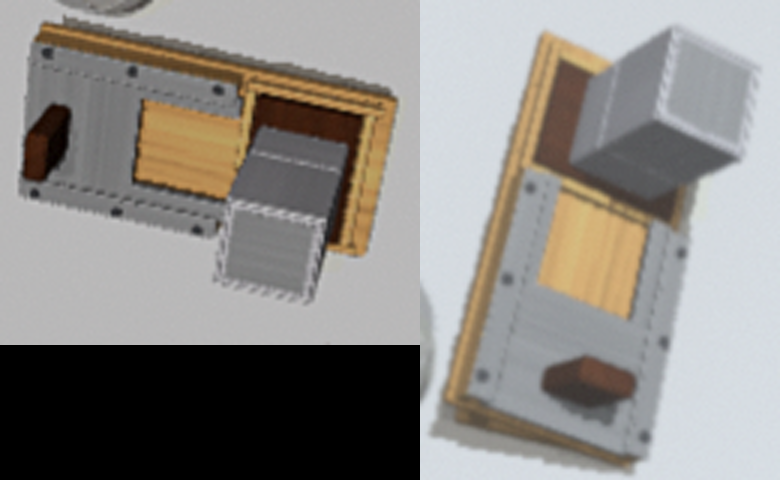

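Crop: the lid-top corners and the grip are clear in both views. I'll fit the lid pose (28° lean) and the grip, and measure the board and bystanders.

```bash
cat > h.py <<'E'
import numpy as np
from cell import bot, viewer
from scipy.optimize import least_squares
from scipy.spatial.transform import Rotation as R
def proj(c,P):
    P=np.atleast_2d(P); E=np.array(c["extrinsics"]); p=P@E[:3,:3].T+E[:3,3]
    s=np.c_[p[:,0],-p[:,1]]/-p[:,2:3]; s=s*(1+c["k1"]*(s**2).sum(1,keepdims=True))
    return s*[c["fx"],c["fy"]]+[c["cx"],c["cy"]]
def onplane(c,uv,z):
    return least_squares(lambda q:(proj(c,[q[0],q[1],z])-uv).ravel(),[.5,0]).x
def Rs(yaw): return R.from_euler("z",yaw).as_matrix()@np.array([[.8829,0,-.4695],[0,1,0],[.4695,0,.8829]])
E
cat > m.py <<'E'
from h import *
T,S=[viewer.get_calibration(n) for n in("top","side")]
t=lambda a:np.array(a)/3.+[188,220]
s=lambda a:(np.array(a)-[420,0])/3.+[290,240]
# order: (+x+y),(+x-y),(-x-y),(-x+y)
lt=t([(229,198),(327,210),(312,302),(214,283)]); ls=s([(663,113),(677,25),(762,65),(745,157)])
L=np.array([(31,31,31),(31,-31,31),(-31,-31,31),(-31,31,31)])/1000
def f(p):
    P=p[:3]+L@Rs(p[3]).T
    return np.r_[(proj(T,P)-lt).ravel(),(proj(S,P)-ls).ravel()]
r=least_squares(f,[.4,.05,.15,-.17]); print("lid_mid",r.x,"resid",np.round(r.fun,1))
yaw=r.x[3];M=Rs(yaw)
cad=r.x[:3]-.081*M[:,2]; print("caddy",cad)
# stand origin from caddy y/x: seat origin under => deck point 45mm
gt=t([(36,156)]);gs=s([(607,378)])
g=least_squares(lambda p:np.r_[(proj(T,p)-gt).ravel(),(proj(S,p)-gs).ravel()],[.45,.2,.1])
print("griptop",g.x,g.fun, "in caddy frame",M.T@(g.x-cad))
for nm,y in(("farR",-.056),("farL",.19)):
    for x in(.06,-.06):
        P=cad+M@[x,y,0]; print(nm,x,proj(T,P)*3-[188*3,660],proj(S,P)*3-[450,720])
b=[onplane(T,u,.022) for u in((397,194),(503,205),(488,365),(379,351))]; print("board",np.round(b,3),np.mean(b,0))
for n,u,z in(("tin",(474,222),.072),("glass",(220,204),.05),("salt",(320,191),.08)): print(n,onplane(T,u,z))
E
python3 m.py
```

```text
lid_mid [ 0.52239139  0.07154754  0.11173933 -0.2002376 ] resid [-1.   0.6  0.   3.2  0.3  0.9  0.3  0.8 -2.6  1.2 -1.4 -0.9 -1.1 -0.5
 -0.1 -0.1]
caddy [0.55966104 0.06398339 0.04022443]
griptop [0.56779452 0.23129759 0.09523635] [-0.05425598  0.5175619  -0.44036681 -0.04391578] in caddy frame [0.0034835  0.16558892 0.06045222]
farR 0.06 [[393.51647325 105.20508561]] [[547.23172192  32.43547978]]
farR -0.06 [[365.85103852 256.22992186]] [[699.60403348 102.17829491]]
farL 0.06 [[35.77305485 36.58523495]] [[458.98339819 403.68764999]]
farL -0.06 [[ 26.56075445 189.51179809]] [[636.25528602 464.534152  ]]
board [[ 0.73  -0.168]
 [ 0.704 -0.393]
 [ 0.371 -0.348]
 [ 0.402 -0.123]] [ 0.55185164 -0.25812898]
tin [ 0.66296551 -0.31278481]
glass [0.70942758 0.20341903]
salt [ 0.72820432 -0.00461667]
```

```bash
cat >> h.py <<'E'
np.set_printoptions(suppress=True,precision=4)
yaw=-.21; cad=np.array([.5597,.064,.0402])
def pose(yaw,cad,loc):  # loc = TCP in caddy frame, tool against the axis
    M=Rs(yaw); return cad+M@loc, M@np.diag([1,-1,-1.])
def plan(p,Rm,N):
    s=bot.sense(); R0=R.from_rotvec(s["tcp_rot"]).as_matrix()
    w=R.from_matrix(R0.T@Rm).as_rotvec(); A=sum(R.from_rotvec(w*k/N).as_matrix() for k in range(N))
    d=np.linalg.solve(A,R0.T@(p-s["tool_pos"]))
    print(N,"rows: shift cm",np.round(d*100,3),"turn",np.round(w/N,4),"| mm/row",np.linalg.norm(d)*1e3)
E
python3 - <<'E'
from h import *
c=viewer.get_calibration("wrist"); s=bot.sense()
E=np.array(c["extrinsics"]); Rt=R.from_rotvec(s["tcp_rot"]).as_matrix()
print("cam in tool",Rt.T@(-E[:3,:3].T@E[:3,3]-s["tool_pos"]),"\n",Rt.T@E[:3,:3].T,c["fx"])
p,Rm=pose(yaw,cad,np.array([0,.10,.26])); print(p)
plan(p,Rm,24)
E
```

```text
cam in tool [ 0.0828 -0.0006 -0.1435] 
 [[-0.0003  0.948   0.3184]
 [ 1.      0.0003  0.    ]
 [-0.0001  0.3184 -0.948 ]] 380.512666601318
[0.4612 0.1872 0.2698]
24 rows: shift cm [ 1.432 -2.884  0.109] turn [-0.0055  0.0199  0.0219] | mm/row 32.217685203051914
```

>>> {"op": "apply_moves", "data": {"commands": [[[1.43,-2.88,-0.2],[-0.0055,0.02,0.022],5],[[1.43,-2.88,-0.2],[-0.0055,0.02,0.022],5],[[1.43,-2.88,-0.2],[-0.0055,0.02,0.022],5],[[1.43,-2.88,-0.2],[-0.0055,0.02,0.022],5],[[1.43,-2.88,0],[-0.0055,0.02,0.022],5],[[1.43,-2.88,0.1],[-0.0055,0.02,0.022],5],[[1.43,-2.88,0.1],[-0.0055,0.02,0.022],5],[[1.43,-2.88,0.1],[-0.0055,0.02,0.022],5],[[1.43,-2.88,0.1],[-0.0055,0.02,0.022],5],[[1.43,-2.88,0.1],[-0.0055,0.02,0.022],5],[[1.43,-2.88,0.1],[-0.0055,0.02,0.022],5],[[1.43,-2.88,0.1],[-0.0055,0.02,0.022],5]]}}

```text
time: 1.1
tool_pos: [0.2737, -0.1469, 0.2442]
tcp_rot: [3.091, 0.093, 0.385]
ft_force: [0.4, 0.0, -0.5]
finger_gap: 0.586
gripper_force: 0.0
```

>>> {"op": "apply_moves", "data": {"commands": [[[1.43,-2.88,0.1],[-0.0055,0.02,0.022],5],[[1.43,-2.88,0.1],[-0.0055,0.02,0.022],5],[[1.43,-2.88,0.1],[-0.0055,0.02,0.022],5],[[1.43,-2.88,0.1],[-0.0055,0.02,0.022],5],[[1.43,-2.88,0.1],[-0.0055,0.02,0.022],5],[[1.43,-2.88,0.1],[-0.0055,0.02,0.022],5],[[1.43,-2.88,0.1],[-0.0055,0.02,0.022],5],[[1.43,-2.88,0.1],[-0.0055,0.02,0.022],5],[[1.43,-2.88,0.1],[-0.0055,0.02,0.022],5],[[1.43,-2.88,0.1],[-0.0055,0.02,0.022],5],[[1.43,-2.88,0.1],[-0.0055,0.02,0.022],5],[[0,0,0],[0,0,0],5]]}}

```text
time: 2.1
tool_pos: [0.4424, 0.1613, 0.2799]
tcp_rot: [2.997, -0.277, 0.721]
ft_force: [0.1, -0.4, 0.5]
finger_gap: 0.584
gripper_force: 0.0
```

```bash
python3 - <<'E'
from h import *
import cv2,json
c=viewer.get_calibration("wrist"); json.dump({k:np.array(v).tolist() for k,v in c.items()},open("w1.json","w"))
cv2.imwrite("pics/w1.png",viewer.grab_frame("wrist"))
M=Rs(yaw)
for n,P in(("lidtop",[(a,b,.112) for a,b in((.031,.031),(.031,-.031),(-.031,-.031),(-.031,.031))]),("grip",[(.018*a,.17+.008*b,.073) for a,b in((1,1),(1,-1),(-1,-1),(-1,1))])): print(n,proj(c,cad+np.array(P)@M.T))
E
```

```text
lidtop [[372.7846 168.4654]
 [450.8699 170.2609]
 [440.642  243.4699]
 [367.6238 241.6798]]
grip [[203.624  171.9627]
 [221.3914 172.4285]
 [223.8389 210.9848]
 [206.6825 210.5532]]
```

View pics/w1.png

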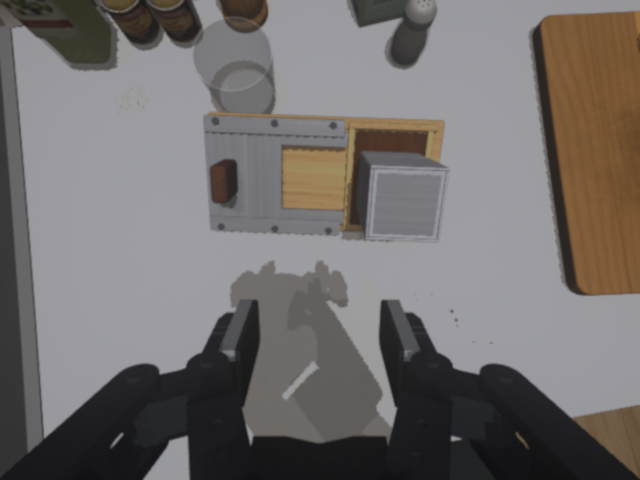

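Wrist view: lid top corners are at (368,165), (446,167), (440,242), (364,240), and the grip's top face is about (211-227, 163-201). That suggests the yaw is slightly more negative, so I'll refit all views together.

```bash
cat > m2.py <<'E'
from h import *
import json,cv2
T,S=[viewer.get_calibration(n) for n in("top","side")]; W=json.load(open("w1.json"))
t=lambda a:np.array(a)/3.+[188,220]
s=lambda a:(np.array(a)-[420,0])/3.+[290,240]
lt=t([(229,198),(327,210),(312,302),(214,283)]); ls=s([(663,113),(677,25),(762,65),(745,157)]); lw=np.array([(368,165),(446,167),(440,242),(364,240)])
L=np.array([(31,31,112),(31,-31,112),(-31,-31,112),(-31,31,112)])/1000
def f(p):
    M=Rs(p[3]); P=p[:3]+L@M.T
    G=p[:3]+M@[0,p[4],.073]
    return np.r_[(proj(T,P)-lt).ravel(),(proj(S,P)-ls).ravel(),(proj(W,P)-lw).ravel(),(proj(W,G)-[219.5,182]).ravel(),(proj(T,G)-t((36,156))).ravel(),(proj(S,G)-s((600,372))).ravel()]
r=least_squares(f,[.55,.06,.04,-.2,.17],loss="soft_l1"); print(r.x,np.round(r.fun,1))
E
python3 m2.py
```

```text
[ 0.561   0.0631  0.0422 -0.2482  0.1642] [-1.1 -1.1 -0.4  3.1 -1.5  0.6 -1.2 -1.1 -4.3  0.7 -1.4 -1.1 -1.2  0.6
 -1.9  0.8  4.7 -0.6  5.2  2.  -1.6  0.6  1.  -1.9  0.   1.1 -1.4  0.3
  2.  -0.3]
```

```bash
sed -i 's/^yaw=.*/yaw=-.24; cad=np.array([.561,.0635,.042])/' h.py; python3 - <<'E'
from h import *
p,Rm=pose(yaw,cad,np.array([0,.165,.10])); print(p)
plan(p,Rm,11)
E
```

```text
[0.5546 0.2349 0.1303]
11 rows: shift cm [ 0.151 -0.89   1.598] turn [-0.0019  0.0017  0.0047] | mm/row 18.352156511326157
```

>>> {"op": "apply_moves", "data": {"commands": [[[0.15,-0.89,1.6],[-0.002,0.002,0.005],5],[[0.15,-0.89,1.6],[-0.002,0.002,0.005],5],[[0.15,-0.89,1.6],[-0.002,0.002,0.005],5],[[0.15,-0.89,1.6],[-0.002,0.002,0.005],5],[[0.15,-0.89,1.6],[-0.002,0.002,0.005],5],[[0.15,-0.89,1.6],[-0.002,0.002,0.005],5],[[0.15,-0.89,1.6],[-0.002,0.002,0.005],5],[[0.15,-0.89,1.6],[-0.002,0.002,0.005],5],[[0.15,-0.89,1.6],[-0.002,0.002,0.005],5],[[0.15,-0.89,1.6],[-0.002,0.002,0.005],5],[[0.15,-0.89,1.6],[-0.002,0.002,0.005],5],[[0,0,0],[0,0,0],5]]}}

```text
time: 3.15
tool_pos: [0.5547, 0.2316, 0.1281]
tcp_rot: [2.967, -0.368, 0.74]
ft_force: [-0.2, 0.1, -0.4]
finger_gap: 0.579
gripper_force: 0.0
```

```bash
python3 - <<'E'
from h import *
import cv2
c=viewer.get_calibration("wrist"); cv2.imwrite("pics/w2.png",viewer.grab_frame("wrist"))
M=Rs(yaw)
print(proj(c,cad+np.array([(.018*a,.165+.008*b,.071) for a,b in((1,1),(1,-1),(-1,-1),(-1,1))])@M.T))
print(proj(c,cad+np.array([(a,b,.112) for a,b in((.031,.031),(.031,-.031),(-.031,-.031),(-.031,.031))])@M.T))
p,Rm=pose(yaw,cad,np.array([0,.165,.033])); plan(p,Rm,5)
E
```

```text
[[297.0451 253.7853]
 [330.5914 253.5531]
 [330.2979 320.0573]
 [298.7171 320.2962]]
[[685.296  257.9037]
 [866.6194 257.0258]
 [797.2404 399.6196]
 [640.4069 398.6689]]
5 rows: shift cm [ 0.002 -0.076  1.316] turn [ 0.0009 -0.0002 -0.001 ] | mm/row 13.18581458565583
```

View pics/w2.png

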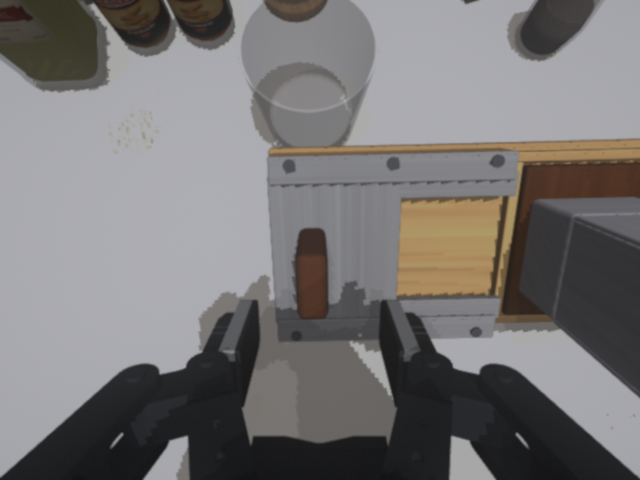

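The grip's top face is at (297-327, 250-318), within 4 px of prediction, so I'll descend and grasp it.

>>> {"op": "apply_moves", "data": {"commands": [[[0,-0.1,1.35],[0,0,-0.003],5],[[0,-0.1,1.35],[0,0,-0.003],5],[[0,0,1.35],[0,0,-0.003],5],[[0,0,1.3],[0,0,-0.003],5],[[0,0,1.3],[0,0,-0.003],5],[[0,0,0],[0,0,0],5],[[0,0,0],[0,0,0],1],[[0,0,0],[0,0,0],1],[[0,0,0],[0,0,0],1],[[0,0,0],[0,0,0],1],[[0,0,0],[0,0,0],1],[[0,0,0],[0,0,0],1]], "squeeze": 30}}

```text
time: 4.2
tool_pos: [0.5868, 0.2266, 0.0742]
tcp_rot: [2.97, -0.342, 0.74]
ft_force: [-4.8, -1.3, 6.6]
finger_gap: 0.184
gripper_force: 33.0
```

```bash
python3 - <<'E'
from h import *
s=bot.sense(); print(s["finger_gap"],s["gripper_force"],s["ft_force"]); Rt=R.from_rotvec(s["tcp_rot"]).as_matrix()
print("caddy frame",Rs(yaw).T@(s["tool_pos"]-cad), "tool yaw",np.arctan2(-Rt[0,1],Rt[1,1]), Rt)
E
```

```text
0.18407177815501227 33.0439817905426 [-4.8471 -1.2946  6.5597]
caddy frame [0.003  0.1646 0.0348] tool yaw 2.9106190181943115 [[ 0.8599 -0.2289  0.4562]
 [-0.1993 -0.9734 -0.1128]
 [ 0.4699  0.006  -0.8827]]
```

>>> {"op": "apply_moves", "data": {"commands": [[[0,0,-0.1],[0,0,0],1],[[0,0.5,0],[0,0,0],1],[[0,0.6,0],[0,0,0],1],[[0,0.6,0],[0,0,0],1],[[0,0.6,0],[0,0,0],1],[[0,0.6,0],[0,0,0],1],[[0,0.6,0],[0,0,0],1],[[0,0.6,0],[0,0,0],1],[[0,0.6,0],[0,0,0],1],[[0,0.6,0],[0,0,0],1],[[0,0.6,0],[0,0,0],1],[[0,0.5,0],[0,0,0],1]]}}

```text
time: 5.2
tool_pos: [0.5724, 0.1643, 0.0744]
tcp_rot: [2.971, -0.342, 0.74]
ft_force: [13.5, -0.5, -15.0]
finger_gap: 0.181
gripper_force: 30.0
```

>>> {"op": "apply_moves", "data": {"commands": [[[0,0.3,0],[0,0,0],1],[[0,0.3,0],[0,0,0],1],[[0,0.3,0],[0,0,0],1],[[0,0.2,0],[0,0,0],1],[[0,0,0],[0,0,0],1]]}}

```text
time: 5.62
tool_pos: [0.5715, 0.1597, 0.0748]
tcp_rot: [2.982, -0.335, 0.75]
ft_force: [20.3, 42.8, -30.3]
finger_gap: 0.18
gripper_force: 31.0
```

```bash
cat > st.py <<'E'
from h import *
s=bot.sense(); print(s["time"],s["finger_gap"],s["gripper_force"],s["ft_force"]); Rt=R.from_rotvec(s["tcp_rot"]).as_matrix()
print("caddy frame",Rs(yaw).T@(s["tool_pos"]-cad), "force tool",Rt.T@s["ft_force"],"yaw",np.arctan2(Rt[0,1],-Rt[1,1]))
E
python3 st.py
```

```text
5.6167 0.1802068447265035 30.998675376176834 [ 20.3345  42.7535 -30.2946]
caddy frame [0.0043 0.096  0.0349] force tool [ -5.2759 -46.0196  31.8352] yaw -0.22242826765656018
```

The keeper stopped hard at y = 0.096 from the caddy's axis, so it is home. I'll release and rise.

>>> {"op": "apply_moves", "data": {"commands": [[[0,-0.3,0],[0,0,0],1],[[0,0,0],[0,0,0],4],[[0,0,0],[0,0,0],4],[[0,0,0],[0,0,0],4],[[0,0,0],[0,0,0],4],[[0,0,-1.5],[0,0,0],4],[[0,0,-2],[0,0,0],4],[[0,0,-3],[0,0,0],4],[[0,0,-3],[0,0,0],8.5],[[0,0,-3],[0,0,0],8.5],[[0,0,-3],[0,0,0],8.5],[[0,0,0],[0,0,0],8.5]]}}

```text
time: 6.62
tool_pos: [0.4992, 0.1747, 0.2163]
tcp_rot: [2.971, -0.344, 0.747]
ft_force: [1.5, -0.4, 1.5]
finger_gap: 0.992
gripper_force: 0.0
```

```bash
python3 st.py; python3 - <<'E'
from h import *
p,Rm=pose(-.225,cad,np.array([0,0,.20])); plan(p,Rm,6)
E
```

```text
6.6167 0.9921000552423175 0.0 [ 1.4707 -0.3916  1.5443]
caddy frame [0.0055 0.0934 0.1945] force tool [ 2.0711  0.0489 -0.6396] yaw -0.23097992460559286
6 rows: shift cm [-0.108  1.578 -0.097] turn [ 0.0009 -0.0008 -0.0007] | mm/row 15.846768215934608
```

>>> {"op": "apply_moves", "data": {"commands": [[[-0.11,1.55,-0.1],[0.001,-0.001,-0.001],8.5],[[-0.11,1.55,-0.1],[0.001,-0.001,-0.001],8.5],[[-0.11,1.55,-0.1],[0.001,-0.001,-0.001],8.5],[[-0.11,1.55,-0.1],[0.001,-0.001,-0.001],8.5],[[-0.11,1.55,-0.1],[0.001,-0.001,-0.001],8.5],[[-0.11,1.55,-0.1],[0.001,-0.001,-0.001],8.5],[[0,0,0],[0,0,0],8.5]]}}

```text
time: 7.2
tool_pos: [0.4689, 0.0834, 0.2138]
tcp_rot: [2.977, -0.335, 0.73]
ft_force: [-0.4, 0.9, 0.5]
finger_gap: 0.995
gripper_force: 0.0
```

```bash
python3 st.py; python3 - <<'E'
from h import *
import cv2,json
c=viewer.get_calibration("wrist"); json.dump({k:np.array(v).tolist() for k,v in c.items()},open("w3.json","w"))
cv2.imwrite("pics/w3.png",viewer.grab_frame("wrist"))
print(proj(c,cad+np.array([(a,b,.112) for a,b in((.031,.031),(.031,-.031),(-.031,-.031),(-.031,.031))])@Rs(-.225).T))
E
```

```text
7.2 0.9954672545097124 0.0 [-0.3652  0.9362  0.4596]
caddy frame [-0.0025 -0.0026  0.1959] force tool [-0.2864 -0.8287 -0.6726] yaw -0.22536050103196661
[[266.8924 195.6674]
 [369.2829 195.7401]
 [365.0755 288.186 ]
 [270.9227 288.2373]]
```

View pics/w3.png

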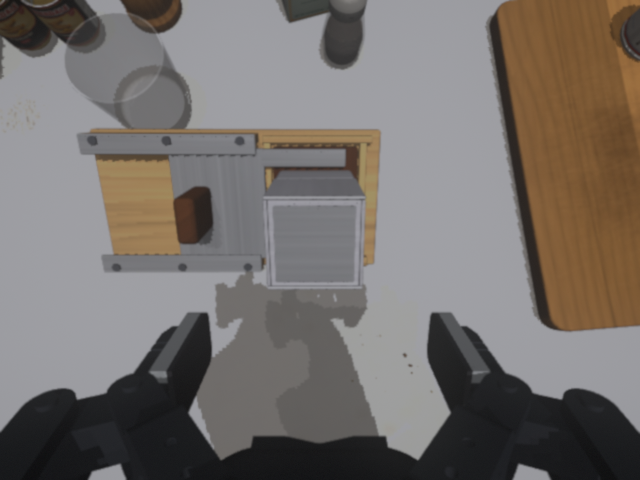

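Wrist: lid top corners are at (264,199), (364,197), (362,288), (267,289), and the keeper prong lies alongside the body, home. The lid sits about 2 mm toward +y of the model, so I'll correct for that and descend.

>>> {"op": "apply_moves", "data": {"commands": [[[0.1,-0.2,0.5],[0,0,0],8.5],[[0.1,-0.2,1.3],[0,0,0],8.5],[[0,0,1.4],[0,0,0],8.5],[[0,0,1.4],[0,0,0],8.5],[[0,0,1.4],[0,0,0],8.5],[[0,0,1.4],[0,0,0],8.5],[[0,0,1.4],[0,0,0],8.5],[[0,0,1.4],[0,0,0],8.5],[[0,0,1.4],[0,0,0],8.5],[[0,0,1.3],[0,0,0],8.5],[[0,0,0],[0,0,0],8.5]]}}

```text
time: 8.17
tool_pos: [0.5308, 0.0757, 0.0984]
tcp_rot: [2.979, -0.332, 0.727]
ft_force: [-0.3, -0.2, -1.1]
finger_gap: 0.997
gripper_force: 0.0
```

>>> {"op": "apply_moves", "data": {"commands": [[[0,0,0],[0,0,0],7],[[0,0,0],[0,0,0],6.6],[[0,0,0],[0,0,0],6.3],[[0,0,0],[0,0,0],6],[[0,0,0],[0,0,0],5.5],[[0,0,0],[0,0,0],5.5],[[0,0,0],[0,0,0],5.5]], "squeeze": 60}}

```text
time: 8.75
tool_pos: [0.5302, 0.0749, 0.1015]
tcp_rot: [2.977, -0.333, 0.731]
ft_force: [-3.1, -3.1, 1.8]
finger_gap: 0.722
gripper_force: 63.6
```

```bash
python3 st.py
```

```text
8.75 0.721903258153803 63.64645600318909 [-3.1168 -3.0943  1.8232]
caddy frame [-0.0009  0.0037  0.0679] force tool [-1.2467  3.7185 -2.6892] yaw -0.2240588155921137
```

Gripped at 61.7 mm. Drawing the lid along its axis.

>>> {"op": "apply_moves", "data": {"commands": [[[0,0,-0.3],[0,0,0],5.5],[[0,0,-0.4],[0,0,0],5.5],[[0,0,-0.5],[0,0,0],5.5],[[0,0,-0.5],[0,0,0],5.5],[[0,0,-0.5],[0,0,0],5.5],[[0,0,-0.5],[0,0,0],5.5],[[0,0,-0.5],[0,0,0],5.5],[[0,0,-0.5],[0,0,0],5.5]]}}

```text
time: 9.42
tool_pos: [0.5137, 0.0791, 0.1341]
tcp_rot: [2.978, -0.332, 0.731]
ft_force: [2.6, -2.0, -7.9]
finger_gap: 0.722
gripper_force: 66.7
```

```bash
python3 st.py
```

```text
9.4167 0.7216013993956707 66.65025472640991 [ 2.6064 -1.9504 -7.872 ]
caddy frame [-0.0006  0.004   0.1047] force tool [-1.0181  1.2931  8.3581] yaw -0.22334523882467874
```

Force along the axis is about 8 N with no slip, which is the lid's friction. Continuing.

>>> {"op": "apply_moves", "data": {"commands": [[[0,0,-0.5],[0,0,0],5.5],[[0,0,-0.5],[0,0,0],5.5],[[0,0,-0.5],[0,0,0],5.5],[[0,0,-0.5],[0,0,0],5.5],[[0,0,-0.5],[0,0,0],5.5],[[0,0,-0.6],[0,0,0],5.5],[[0,0,-0.8],[0,0,0],5.5],[[0,0,-1],[0,0,0],5.5],[[0,0,-1],[0,0,0],5.5],[[0,0,-1],[0,0,0],5.5],[[0,0,0],[0,0,0],5.5],[[0,0,0],[0,0,0],5.5]]}}

```text
time: 10.42
tool_pos: [0.4829, 0.0866, 0.1956]
tcp_rot: [2.978, -0.332, 0.734]
ft_force: [0.4, -0.0, -1.0]
finger_gap: 0.719
gripper_force: 67.6
```

```bash
python3 st.py; python3 - <<'E'
from h import *
import cv2
a=viewer.grab_frame("side")[120:420,230:470]; b=viewer.grab_frame("wrist")
c=np.zeros((420,800,3),'uint8'); c[:400,:320]=cv2.resize(a,(320,400)); c[:360,320:]=cv2.resize(b,(480,360)); cv2.imwrite("pics/c4.png",c)
# board heading and place target: board frame
bx=[np.array(v) for v in((.73,-.168),(.704,-.393),(.371,-.348),(.402,-.123))]
d=(bx[2]+bx[3]-bx[0]-bx[1]); print("board +y dir",d/np.linalg.norm(d))
E
```

```text
10.4167 0.7189374457738467 67.55013585090637 [ 0.424  -0.021  -0.9853]
caddy frame [0.0003 0.0038 0.1738] force tool [-0.0878 -0.0768  1.0665] yaw -0.22315344189843458
board +y dir [-0.9909  0.1349]
```

View pics/c4.png

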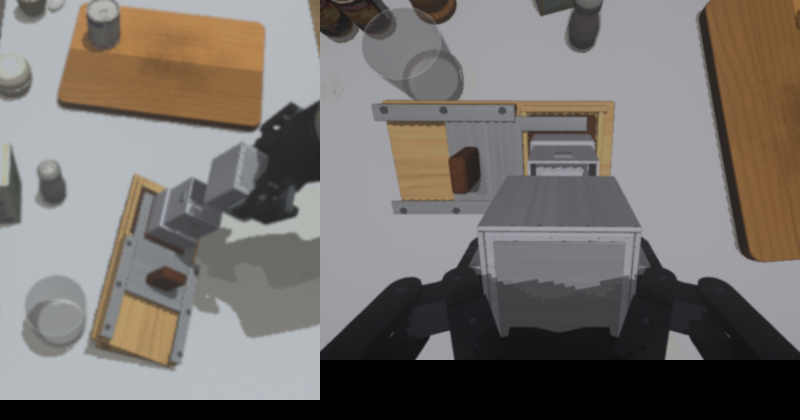

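The lid is clear of the neck and held squarely, and the caddy is seated with the keeper home. Next: carry it to the board and turn it upright.

```bash
python3 - <<'E'
from h import *
plan(np.array([.50,-.245,.16]),R.from_euler("z",-.223).as_matrix()@np.diag([1,-1,-1.]),20)
E
```

```text
20 rows: shift cm [0.396 1.596 0.287] turn [ 0.0002 -0.0241  0.    ] | mm/row 16.69536768672344
```

>>> {"op": "apply_moves", "data": {"commands": [[[0.4,1.6,0],[0,-0.024,0],5.5],[[0.4,1.6,0],[0,-0.024,0],5.5],[[0.4,1.6,0.3],[0,-0.024,0],5.5],[[0.4,1.6,0.3],[0,-0.024,0],5.5],[[0.4,1.6,0.3],[0,-0.024,0],5.5],[[0.4,1.6,0.3],[0,-0.024,0],5.5],[[0.4,1.6,0.3],[0,-0.024,0],5.5],[[0.4,1.6,0.3],[0,-0.024,0],5.5],[[0.4,1.6,0.3],[0,-0.024,0],5.5],[[0.4,1.6,0.3],[0,-0.024,0],5.5]]}}

```text
time: 11.35
tool_pos: [0.4915, -0.0807, 0.1868]
tcp_rot: [3.07, -0.344, 0.37]
ft_force: [-0.1, -1.0, -1.0]
finger_gap: 0.72
gripper_force: 67.6
```

>>> {"op": "apply_moves", "data": {"commands": [[[0.4,1.6,0.3],[0,-0.024,0],5.5],[[0.4,1.6,0.3],[0,-0.024,0],5.5],[[0.4,1.6,0.3],[0,-0.024,0],5.5],[[0.4,1.6,0.3],[0,-0.024,0],5.5],[[0.4,1.6,0.3],[0,-0.024,0],5.5],[[0.4,1.6,0.3],[0,-0.024,0],5.5],[[0.4,1.6,0.3],[0,-0.024,0],5.5],[[0.4,1.6,0.3],[0,-0.024,0],5.5],[[0.4,1.6,0.3],[0,-0.024,0],5.5],[[0.4,1.6,0.3],[0,-0.024,0],5.5],[[0,0,0],[0,0,0],5.5],[[0,0,0],[0,0,0],5.5]]}}

```text
time: 12.35
tool_pos: [0.4984, -0.2459, 0.1628]
tcp_rot: [3.118, -0.352, 0.001]
ft_force: [-0.8, 0.3, -0.5]
finger_gap: 0.715
gripper_force: 67.5
```

```bash
python3 st.py;python3 - <<'E'
from h import *
import cv2
plan(np.array([.50,-.245,.05]),R.from_euler("z",-.223).as_matrix()@np.diag([1,-1,-1.]),8)
b=viewer.grab_frame("wrist");a=viewer.grab_frame("side")[80:260,240:480]
c=np.zeros((360,800,3),'uint8'); c[:240,:320]=cv2.resize(a,(320,240)); c[:,320:]=cv2.resize(b,(480,360)); cv2.imwrite("pics/c5.png",c)
E
```

```text
12.35 0.7146560863351876 67.53610253334045 [-0.8085  0.2581 -0.5182]
caddy frame [ 0.068  -0.3154  0.1007] force tool [-0.8462 -0.0734  0.5171] yaw -0.22462136885825731
8 rows: shift cm [ 0.016 -0.019  1.41 ] turn [ 0.0005 -0.0001 -0.0002] | mm/row 14.102313015557629
```

View pics/c5.png

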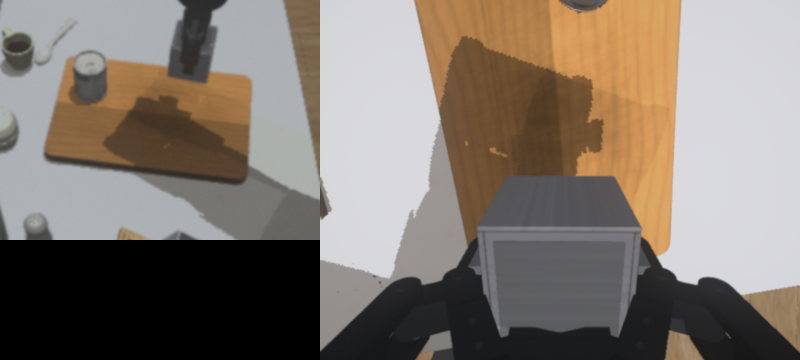

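The lid is upright and held over the free near half of the board; the tin is well away. Descending.

>>> {"op": "apply_moves", "data": {"commands": [[[0,0,1.5],[0.001,0,0],5.5],[[0,0,2],[0.001,0,0],5.5],[[0,0,2],[0.001,0,0],5.5],[[0,0,2],[0,0,0],5.5],[[0,0,1.5],[0,0,0],5.5],[[0,0,1.2],[0,0,0],5.5],[[0,0,0.7],[0,0,0],5.5],[[0,0,0.2],[0,0,0],5.5],[[0,0,0.2],[0,0,0],5.5],[[0,0,0],[0,0,0],5.5]]}}

```text
time: 13.28
tool_pos: [0.4991, -0.2458, 0.0512]
tcp_rot: [3.12, -0.35, 0.004]
ft_force: [0.1, -0.5, 0.0]
finger_gap: 0.714
gripper_force: 67.5
```

>>> {"op": "apply_moves", "data": {"commands": [[[0,0,0.2],[0,0,0],5.5],[[0,0,0.2],[0,0,0],5.5],[[0,0,0],[0,0,0],5.5]]}}

```text
time: 13.53
tool_pos: [0.4988, -0.2458, 0.0468]
tcp_rot: [3.121, -0.35, 0.003]
ft_force: [-0.8, 0.3, -1.6]
finger_gap: 0.714
gripper_force: 67.5
```

>>> {"op": "apply_moves", "data": {"commands": [[[0,0,0.15],[0,0,0],5.5],[[0,0,0.15],[0,0,0],5.5],[[0,0,0],[0,0,0],5.5]]}}

```text
time: 13.78
tool_pos: [0.4987, -0.2457, 0.0436]
tcp_rot: [3.121, -0.35, 0.003]
ft_force: [0.5, 0.3, -0.5]
finger_gap: 0.717
gripper_force: 67.5
```

>>> {"op": "apply_moves", "data": {"commands": [[[0,0,0.15],[0,0,0],5.5],[[0,0,0],[0,0,0],5.5]]}}

```text
time: 13.95
tool_pos: [0.4987, -0.2457, 0.0421]
tcp_rot: [3.121, -0.35, 0.003]
ft_force: [-0.2, 0.9, -0.5]
finger_gap: 0.717
gripper_force: 67.5
```

>>> {"op": "apply_moves", "data": {"commands": [[[0,0,0.15],[0,0,0],5.5],[[0,0,0],[0,0,0],5.5]]}}

```text
time: 14.12
tool_pos: [0.4987, -0.2457, 0.0406]
tcp_rot: [3.121, -0.35, 0.003]
ft_force: [0.5, -0.5, -1.1]
finger_gap: 0.717
gripper_force: 67.5
```

>>> {"op": "apply_moves", "data": {"commands": [[[0,0,0.15],[0,0,0],5.5],[[0,0,0],[0,0,0],5.5]]}}

```text
time: 14.28
tool_pos: [0.4987, -0.2457, 0.0391]
tcp_rot: [3.121, -0.35, 0.003]
ft_force: [0.3, -1.0, -0.6]
finger_gap: 0.719
gripper_force: 67.5
```

>>> {"op": "apply_moves", "data": {"commands": [[[0,0,0.1],[0,0,0],5.5],[[0,0,0],[0,0,0],5.5]]}}

```text
time: 14.45
tool_pos: [0.4987, -0.2457, 0.0382]
tcp_rot: [3.121, -0.35, 0.003]
ft_force: [-1.0, 0.1, -1.3]
finger_gap: 0.718
gripper_force: 67.5
```

>>> {"op": "apply_moves", "data": {"commands": [[[0,0,0.1],[0,0,0],5.5],[[0,0,0],[0,0,0],5.5]]}}

```text
time: 14.62
tool_pos: [0.4989, -0.2458, 0.0374]
tcp_rot: [3.121, -0.35, 0.004]
ft_force: [-0.9, 0.3, -0.1]
finger_gap: 0.723
gripper_force: 67.7
```

>>> {"op": "apply_moves", "data": {"commands": [[[0,0,0.1],[0,0,0],5.5],[[0,0,0],[0,0,0],5.5]]}}

```text
time: 14.78
tool_pos: [0.499, -0.2459, 0.0371]
tcp_rot: [3.121, -0.35, 0.004]
ft_force: [-1.5, 2.0, 9.0]
finger_gap: 0.723
gripper_force: 68.3
```

The lid has touched the board (9 N). Releasing gently and withdrawing.

>>> {"op": "apply_moves", "data": {"commands": [[[0,0,0],[0,0,0],6.1],[[0,0,0],[0,0,0],6.2],[[0,0,0],[0,0,0],6.5],[[0,0,0],[0,0,0],7],[[0,0,0],[0,0,0],7.8],[[0,0,0],[0,0,0],8.5],[[0,0,0],[0,0,0],8.5],[[0,0,0],[0,0,0],8.5],[[0,0,-0.5],[0,0,0],8.5],[[0,0,-1.5],[0,0,0],8.5],[[0,0,-2],[0,0,0],8.5],[[0,0,-2],[0,0,0],8.5]], "squeeze": 20}}

```text
time: 15.78
tool_pos: [0.4984, -0.2455, 0.0971]
tcp_rot: [3.121, -0.35, 0.002]
ft_force: [0.3, 0.5, 0.0]
finger_gap: 0.996
gripper_force: 0.0
```

>>> {"op": "apply_moves", "data": {"commands": [[[0,0,-2],[0,0,0],8.5],[[0,0,-2],[0,0,0],8.5],[[0,0,-2],[0,0,0],8.5],[[0,0,-2],[0,0,0],8.5],[[0,0,-2],[0,0,0],8.5],[[0,0,0],[0,0,0],8.5],[[0,0,0],[0,0,0],8.5]]}}

```text
time: 16.37
tool_pos: [0.4988, -0.2457, 0.1974]
tcp_rot: [3.12, -0.35, 0.006]
ft_force: [0.7, -0.1, -0.3]
finger_gap: 0.996
gripper_force: 0.0
```

```bash
python3 - <<'E'
from h import *
import cv2
b=viewer.grab_frame("wrist");a=viewer.grab_frame("side")[80:400,230:470]
c=np.zeros((430,800,3),'uint8'); c[:427,:320]=cv2.resize(a,(320,427)); c[:360,320:]=cv2.resize(b,(480,360)); cv2.imwrite("pics/c6.png",c)
E
```

```text
(no output)
```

View pics/c6.png

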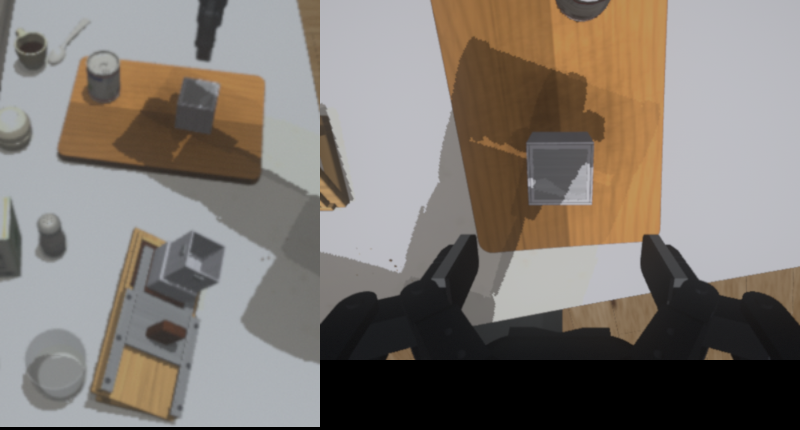

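The lid stands flat on the board, the caddy is seated with the keeper home, and the bystanders are undisturbed. Handing in.

```bash
python3 -c "
from cell import bot
print(bot.finish_job())"
```

```text
the job is handed in; nothing more can be done
None
```

I slid the keeper home, drew the lid off along the caddy's axis and set it upright on the board, then handed the job in at about 16.5 s; the final pictures show everything in place, but no verdict came back.

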